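# Push the tin through the gap into its wooden bay

## Task

Put the food tin away in its wooden bay: with the fingertips against its side, push it along the worktop through the narrow gap between the two small pots at the mouth of the bay, until it is fully home against the bay's back wall, then take the hand away. Only push it: do not grip, lift or tip it, and leave the other things on the worktop where they stand.

Things in the scene. Friction and masses are not known exactly. Their poses are not given: they have to be found in the camera images.
- tin: the loose food tin: white rims and lid with a ring pull, beige band; an upright cylinder 75 mm in diameter and 66 mm high, about 0.2 kg, standing free on the worktop outside the mouth of the bay, often well off its centre line. Origin: centre of its underside, z up.
- bay: brown wooden bay, fixed: a U of walls 30 mm high, 14 mm thick, no floor (the tin slides on the worktop). Origin: on the worktop, where the centre of the tin's underside lies when fully home. x points into the bay, the way to push (away from the robot, turned up to 0.3 rad), y left. Inner face of the back wall at x = +38 mm, of the side walls at y = +-43 mm.
- gap (a point): middle of the narrow gap, on the worktop, 75 mm before the bay's origin (its x = -75 mm, y = 0). 81.5 mm to either side is the centre of a fixed round wooden holder, 82 mm across, with a narrower pot that cannot move; at most 46 mm high. The clear gap is 81 mm (3 mm each side of the tin). The worktop before the holders is free. Axes as the bay's.
- mug: dark grey and white mug, loose, 82 mm wide (114 mm with its handle), 97 mm high, to the left; a bystander. Origin: underside centre.
- spice_red: spice jar with a red cap, loose, 41 mm wide, 105 mm high, left of the bay; a bystander. Origin: underside centre.
- egg_cup: white egg cup with a blue line, loose, 52 mm wide, 58 mm high, to the right; a bystander. Origin: underside centre.
- mill: small clear salt mill with a light grey top, loose, 44 mm wide, 90 mm high, to the right; a bystander. Origin: underside centre.
- teaspoon: steel teaspoon, loose, 130 mm long, lying flat to the left; a bystander. Origin: underside centre.
There are look-alikes about, which are no part of the job. What is shaped like the tin but pink, turquoise or yellow is not meant.

How it is judged:
By the outcome, as a careful person would: the job done as asked, in the order asked, and still so for the second after the job is handed in, with the robot touching nothing.
It also fails if it takes over 51 s, if anything falls off the work surface, if the arm or the gripper's body presses on something with over 40 N, if the wrist force passes 120 N, or if a joint passes its speed limit or range.

## Robot

A 6-joint arm with a two-finger parallel gripper is mounted at the origin on a cart in front of the work surface, level with it; the furniture and walls round the work are solid. World frame = base frame: x ahead of the robot, y to its left, z up, the work surface at z = 0. Lengths are in m, angles in degrees, forces in N, time in s.
With the tool pointing down it reaches from about 0.375 to 0.9 m from the base axis. Payload 3.1 kg.
Tool frame: the origin (TCP) lies midway between the tips of the shut fingers; the grasp point (between the pads) lies 19 mm behind it (arm.grasp_offset is the distance from the TCP to the grasp point, in m); z points along the fingers, y is the direction in which the jaws open and shut (so a half turn about z gives the same grasp; the last joint's range is limited). The gripper opens to 87 mm and grips with 3 to 60 N. Pads are 19 mm wide; open, the fingers measure 117 mm over their backs; the gripper's body (75 mm by 190 mm) begins 51 mm behind the grasp point.
Start: joints at [66.377, 30.224, 82.088, -0, 67.689, -10.227], TCP at [0.145, 0.608, 0.223] pointing down, gripper open.
Joint ranges: [-176.69, 176.69], [-43.24, 126.21], [12.49, 139.97], [-82, 262], [0, 151.66], [-163.58, 163.58]. Speed limits (degrees/s): [159.86, 159.86, 180, 180, 180, 180].

## Interface

Orientations are given as [roll, pitch, yaw] about the fixed x, y, z axes, in that order (R = Rz(yaw) Ry(pitch) Rx(roll)).
In Python, from rig import arm gives the robot as it stands. The module is installed in compiled form; this text tells all that it offers.
- The arm moves only by the tool drive_tool, never from a script. Its argument "targets" is text: rows parted by semicolons, each of 4 numbers parted by spaces: the shift along the tool's x, y, z in mm, then the turn about the tool's z in rad. A call has exactly 8 rows; each row is the pose to reach, as a shift and turn from the pose measured when the call began, along the tool's axes at that moment; what a row does not reach only later rows make up. A row lasts 1/12 s, in which the tool goes at most 41.7 mm and 7.16 degrees, less where a joint would pass 70% of its speed; a pose out of reach is approached as far as the arm can. A call with a gripper value outside its range is refused whole. "hand" is the finger opening in mm, from 0 to 87, set as the call begins (left out, the last holds). The fingers move at their own pace and stop on an object; the grip force is fixed at half the most. Time passes only in rows, so rows that repeat a pose let the fingers close, or fill a call up. It gives the time, the measured TCP pose, the force and the opening at its end, in the units of the state.
- arm.observe(): the state, without advancing time (a new reading comes with each control period).
- arm.read_camera(name): name is "scene" or "side" or "wrist"; returns a dict with "pixels" (480x640x3 uint8, blue, green, red), "mtx" (3x3 intrinsics, pixels), "T" (4x4, takes a point from camera to world coordinates); the wrist camera has in their place "T_tool_cam" (4x4, takes a point from camera to tool coordinates, whose origin is the TCP and whose axes are the flange's). Camera axes: x right, y up, looking along -z (the intrinsics and any distortion apply to the point x, -y, -z); pixel columns grow to the right and rows downward; lengths in m; the calibration is good to about 2 mm. The wrist camera is an equidistant fisheye: a pixel r from the principal point sees the ray r / f radians off the axis. A picture is of the moment at which its call begins: read the wrist's pose just before it. There is no depth.
- arm.close_job(): hands the job in, once; it reports no verdict.
The state is a dict: "time": time; "q": joint angles; "dq": joint speeds; "effort": joint torques, N m; "tcp_pos": TCP position; "tcp_rot": TCP orientation; "contact_force": force on the tool from outside, world axes, zero at the start; "wrist_torque": the same for the moment, N m; "grip_width": finger opening in m.
Only numpy, scipy, OpenCV 4.12 (cv2) and the standard library are available. Lean on these libraries where they do the work, as an engineer would, in place of code of your own. Each camera call takes 0.05 s, during which the arm holds its last target.

## Working session

There is one attempt and no reset: what is moved stays moved. The work goes in short steps, Python scripts to look and compute and a tool call to move; the robot and the scene stay as the last step left them, time stands still between calls to the robot, and variables do not carry over. Pictures are saved under pics/ and viewed, and the job is handed in when it is done.

Besides the shell and the picture viewer there is one more tool, called after "Emit:" by a JSON object that holds its "method" and its "body", one argument or row to a line. drive_tool: Moves the arm, as the interface text tells. Its arguments: {"type":"object","properties":{"targets":{"type":"string"},"hand":{"type":"number"}},"required":["targets"]}

```bash
mkdir -p pics; python3 - <<'E'
from rig import arm
import cv2,numpy as np
s=arm.observe();print(s)
for n in("scene","side"):
    c=arm.read_camera(n);cv2.imwrite(f"pics/{n}0.png",c["pixels"]);print(n,c["mtx"],c["T"],[k for k in c])
    np.savez(f"{n}0.npz",**{k:v for k,v in c.items()})
E
```

```text
{'time': 0.0, 'q': array([ 6.63783805e+01,  3.02796868e+01,  8.21582526e+01,  1.07678647e-03,
        6.76879213e+01, -1.02266599e+01]), 'dq': array([ 0.06624315, -0.01920747,  0.01453299,  0.0819807 ,  0.03895831,
       -0.06823826]), 'effort': array([ 9.29249436e-04, -4.40049040e+01, -1.76594031e+01,  6.31389976e-02,
        5.81786467e-02, -1.94205504e-04]), 'tcp_pos': array([0.14444526, 0.60731447, 0.22155354]), 'tcp_rot': array([-1.79876316e+02, -2.33250677e-02,  1.66604605e+02]), 'contact_force': array([-0.36708628,  0.6523491 , -0.20709928]), 'wrist_torque': array([ 0.0170466 , -0.00030139,  0.02486633]), 'grip_width': 0.08729750079267565}
scene [[471.55836211   0.         307.94634563]
 [  0.         471.55836211 237.83111824]
 [  0.           0.           1.        ]] [[ 0.72430408  0.44719952 -0.52478204 -0.14190962]
 [-0.68947749  0.47209985 -0.54931095 -0.73920267]
 [ 0.00209793  0.75969357  0.65027785  0.82551579]
 [ 0.          0.          0.          1.        ]] ['pixels', 'mtx', 'T']
side [[443.87744854   0.         313.72125678]
 [  0.         443.87744854 243.98145993]
 [  0.           0.           1.        ]] [[-0.99809673  0.02129726 -0.0578735   0.3982727 ]
 [-0.06159168 -0.3908819   0.91837781  1.00835433]
 [-0.00306277  0.92019442  0.39144968  0.49984694]
 [ 0.          0.          0.          1.        ]] ['pixels', 'mtx', 'T']
```

View pics/scene0.png

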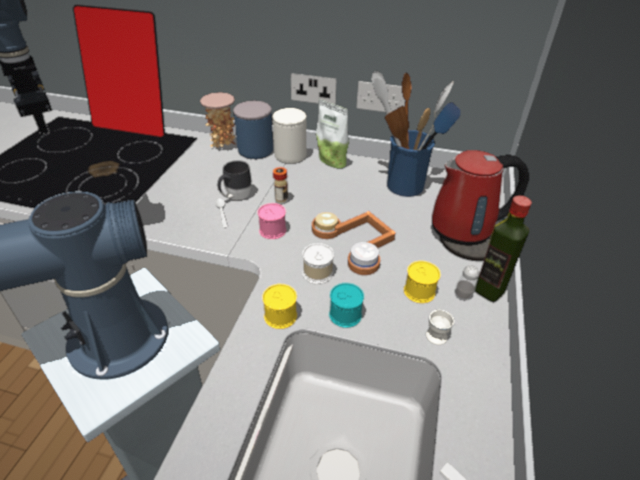

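View pics/side0.png

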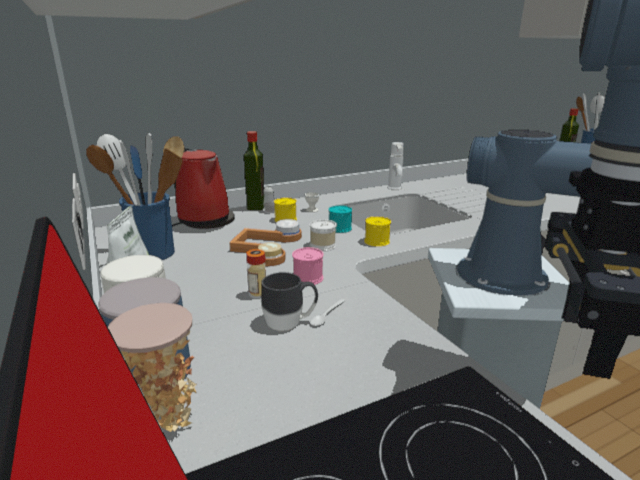

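The scene view shows the tin at (318,263), the holders at (326,224) and (364,258), and the bay at (370,228). Turquoise, yellow and pink look-alikes stand around them. I'll zoom in for detail.

```bash
python3 - <<'E'
import cv2
a=cv2.imread("pics/scene0.png")[195:345,240:440];cv2.imwrite("pics/sz.png",cv2.resize(a,None,fx=4,fy=4,interpolation=cv2.INTER_CUBIC))
a=cv2.imread("pics/side0.png")[195:285,220:360];cv2.imwrite("pics/dz.png",cv2.resize(a,None,fx=5,fy=5,interpolation=cv2.INTER_CUBIC))
E
```

```text
(no output)
```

View pics/sz.png

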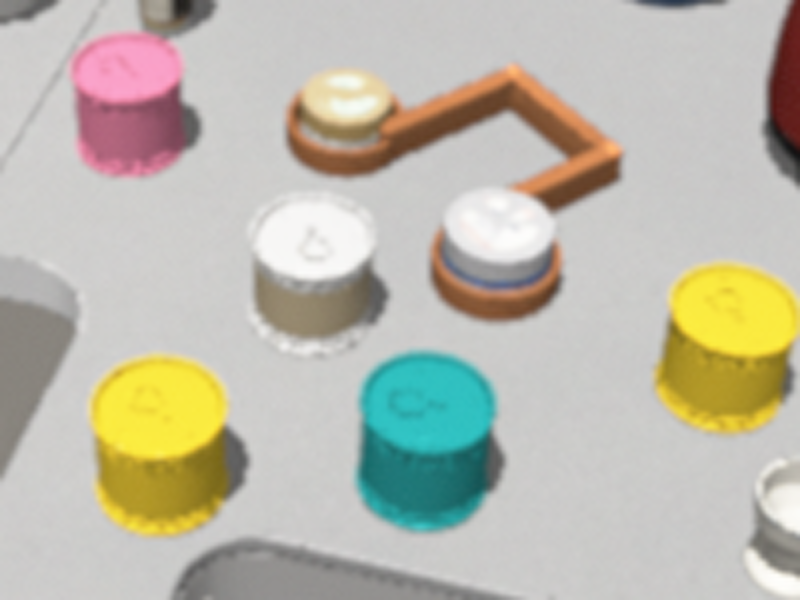

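View pics/dz.png

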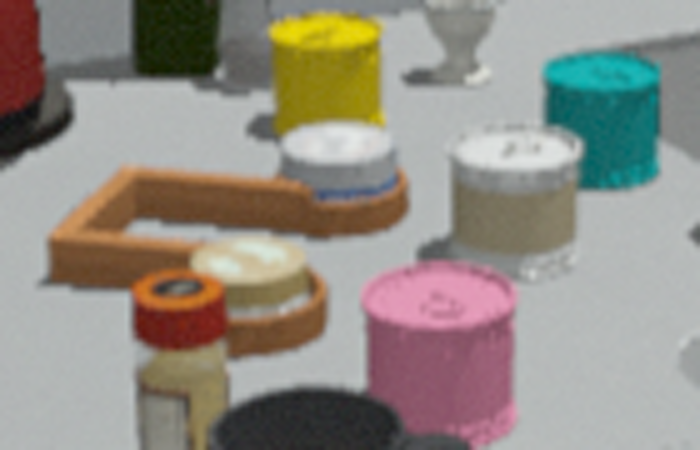

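```bash
cat > h.py <<'E'
import numpy as np
def cast(npz,u,v,z):
    c=np.load(npz);K=c["mtx"];T=c["T"]
    d=T[:3,:3]@np.array([(u-K[0,2])/K[0,0],-(v-K[1,2])/K[1,1],-1]);o=T[:3,3]
    return (o+d*(z-o[2])/d[2])[:2]
def proj(npz,p):
    c=np.load(npz);K=c["mtx"];T=c["T"]
    q=T[:3,:3].T@(np.asarray(p,float)-T[:3,3]);return np.array([K[0,0]*q[0]/-q[2]+K[0,2],K[1,1]*q[1]/q[2]+K[1,2]])
E
python3 - <<'E'
from h import *
S=lambda x,y,z:cast("scene0.npz",240+x/4,195+y/4,z)
D=lambda x,y,z:cast("side0.npz",220+x/5,195+y/5,z)
print("tin",S(313,238,.066),D(516,153,.066))
print("cornersL",S(515,66,.03),D(52,238,.03))
print("cornersR",S(622,150,.03),D(127,168,.03))
# holder bottoms: ellipse extremes; use width centre
print("holderL base-ish bottom",S(345,172,0),D(262,355,0)); print("holderR",S(497,318,0),D(350,238,0))
print("others pink",S(128,65,.066),"teal",S(428,395,.066),D(602,75,.066),"yel",S(163,405,.066))
E
```

```text
tin [ 0.446781   -0.15863652] [ 0.44423633 -0.14053792]
cornersL [ 0.70016368 -0.10187354] [ 0.69530307 -0.09119329]
cornersR [ 0.68216022 -0.2099745 ] [ 0.67597164 -0.19860046]
holderL base-ish bottom [ 0.55957284 -0.07624568] [ 0.56961189 -0.0138056 ]
holderR [ 0.52922159 -0.2382868 ] [ 0.54147387 -0.17080394]
others pink [0.47655965 0.04639527] teal [ 0.40371025 -0.29158721] [ 0.39761687 -0.27757417] yel [ 0.29431482 -0.19792144]
```

Emit:
{"method": "drive_tool", "body": {
  "targets": "-33 -23 0 0; -66 -46 0 0; -98 -69 0 0; -131 -92 0 0; -164 -115 0 0; -197 -138 0 0; -230 -161 0 0; -262 -184 0 0",
  "hand": 36
}}

```text
time: 0.77
tcp_pos: [0.3576, 0.366, 0.2217]
tcp_rot: [-179.9, -0.0, 166.6]
contact_force: [0.5, 0.4, 0.5]
grip_width: 0.0422
```

```bash
python3 - <<'E'
from rig import arm
s=arm.observe();print(s["tcp_pos"],s["tcp_rot"],s["grip_width"])
c=arm.read_camera("wrist");print(c["mtx"],c["T_tool_cam"])
import cv2;cv2.imwrite("pics/w0.png",c["pixels"])
E
```

```text
[0.35755822 0.36595943 0.22171913] [-1.79867083e+02 -3.42711857e-02  1.66616414e+02] 0.04220964557648497
[[371.64829954   0.         320.0346938 ]
 [  0.         371.64829954 239.89944122]
 [  0.           0.           1.        ]] [[-4.93086924e-04  9.58624746e-01  2.84672360e-01  7.92198202e-02]
 [ 9.99999848e-01  5.43480130e-04 -9.80307780e-05  9.89346531e-05]
 [-2.48688501e-04  2.84672269e-01 -9.58624868e-01 -1.62173448e-01]
 [ 0.00000000e+00  0.00000000e+00  0.00000000e+00  1.00000000e+00]]
```

View pics/w0.png

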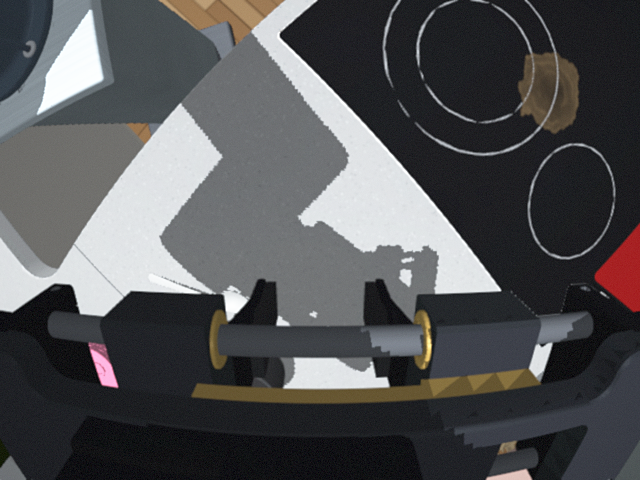

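Emit:
{"method": "drive_tool", "body": {
  "targets": "-7 -20 -1 0.12; -15 -41 -2 0.24; -22 -61 -4 0.36; -30 -81 -5 0.48; -37 -102 -6 0.6; -45 -122 -8 0.72; -52 -142 -9 0.84; -60 -163 -10 0.96"
}}

```text
time: 1.48
tcp_pos: [0.3823, 0.188, 0.2328]
tcp_rot: [-180.0, 0.4, 111.1]
contact_force: [0.5, -0.7, -0.5]
grip_width: 0.0362
```

Emit:
{"method": "drive_tool", "body": {
  "targets": "-21 -4 -1 0.12; -43 -8 -2 0.24; -64 -13 -4 0.36; -86 -17 -5 0.48; -107 -21 -6 0.6; -128 -25 -8 0.72; -150 -30 -9 0.84; -171 -34 -10 0.96"
}}

```text
time: 2.15
tcp_pos: [0.4117, 0.0154, 0.2438]
tcp_rot: [179.7, 0.2, 55.7]
contact_force: [0.4, -0.2, 0.5]
grip_width: 0.0355
```

Emit:
{"method": "drive_tool", "body": {
  "targets": "-16 12 -1 0.12; -32 25 -2 0.24; -48 37 -4 0.36; -64 49 -5 0.48; -80 61 -6 0.6; -96 74 -8 0.72; -112 86 -9 0.84; -127 98 -10 0.97"
}}

```text
time: 2.82
tcp_pos: [0.4209, -0.1454, 0.2547]
tcp_rot: [179.7, -0.1, 0.1]
contact_force: [0.3, 0.3, 0.3]
grip_width: 0.0362
```

Emit:
{"method": "drive_tool", "body": {
  "targets": "0 0 -5 0.08; 0 0 -10 0.16; 0 0 -10 0.16; 0 0 -10 0.16; 0 0 -10 0.16; 0 0 -10 0.16; 0 0 -10 0.16; 0 0 -10 0.16"
}}

```text
time: 3.48
tcp_pos: [0.4208, -0.1451, 0.2645]
tcp_rot: [179.7, -0.1, -9.1]
contact_force: [0.1, -0.2, 0.5]
grip_width: 0.0357
```

```bash
python3 - <<'E'
from rig import arm
import numpy as np,cv2
s=arm.observe();print(s["tcp_pos"],s["tcp_rot"],s["grip_width"])
c=arm.read_camera("wrist")
np.savez("w1.npz",K=c["mtx"],Tc=c["T_tool_cam"],p=s["tcp_pos"],r=s["tcp_rot"])
cv2.imwrite("pics/w1.png",c["pixels"])
E
```

```text
[ 0.42077388 -0.14507411  0.26454351] [ 1.79690529e+02 -1.05185995e-01 -9.05531760e+00] 0.03571626324956703
```

View pics/w1.png

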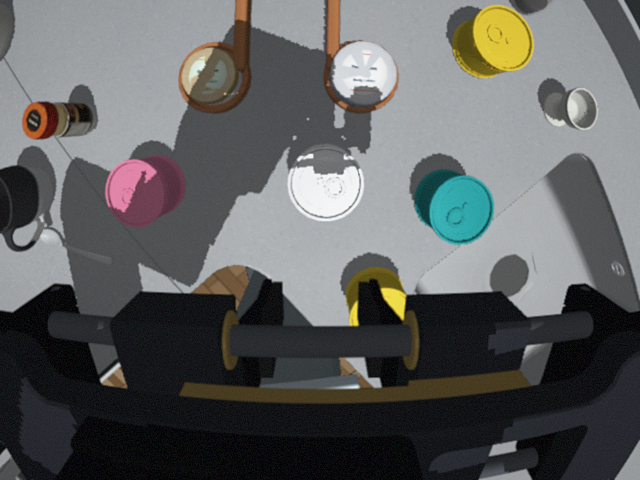

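The wrist view is good: tin lid at (326,184), holders at (215,77) and (362,75), and the bay side walls at columns 243 and 333. Next I'll measure these.

```bash
cat >> h.py <<'E'
from scipy.spatial.transform import Rotation as Ro
from scipy.optimize import least_squares
import cv2
def wcast(npz,uv,z):
    c=np.load(npz);K=c["K"];Tc=c["Tc"];R=Ro.from_euler("xyz",c["r"],degrees=True).as_matrix()
    uv=np.atleast_2d(uv).astype(float);a=(uv-K[:2,2])/K[0,0];r=np.hypot(*a.T)+1e-12
    d=np.c_[np.sin(r)*a[:,0]/r,-np.sin(r)*a[:,1]/r,-np.cos(r)]
    d=d@Tc[:3,:3].T@R.T;o=R@Tc[:3,3]+c["p"]
    return o[:2]+d[:,:2]*((z-o[2])/d[:,2])[:,None], o
def circ(P,R=None):
    f=lambda p:np.hypot(P[:,0]-p[0],P[:,1]-p[1])-(p[2] if R is None else R)
    x0=list(P.mean(0))+([.04] if R is None else [])
    s=least_squares(f,x0,loss="soft_l1",f_scale=.001);return s.x,np.sqrt(np.mean(s.fun**2))
E
python3 - <<'E'
from h import *
im=cv2.imread("pics/w1.png");hsv=cv2.cvtColor(im,cv2.COLOR_BGR2HSV)
z=im[0:240,160:420];cv2.imwrite("pics/w1z.png",cv2.resize(z,None,fx=2.5,fy=2.5,interpolation=cv2.INTER_CUBIC))
m=cv2.inRange(hsv,(3,110,60),(18,255,255));m[:, :170]=0;m[130:]=0;m[:, 420:]=0
cv2.imwrite("pics/om.png",m)
print([ (v[0],m[v[1]].nonzero()[0].min() if m[v[1]].any() else None) for v in []])
for r in (5,15,25,35): print(r,m[r].nonzero()[0])
E
```

```text
[]
5 [236 237 238 239 240 241 242 243 244 245 246 247 248 327 328 329 330 331
 332 333 334 335 336 337 338 339]
15 [235 236 237 238 239 240 241 242 243 244 245 246 247 248 249 327 328 329
 330 331 332 333 334 335 336 337 338]
25 [235 236 237 238 239 240 241 242 243 244 245 246 327 328 329 330 331 332
 333 334 335 336 337 338]
35 [234 235 236 237 238 239 240 241 242 243 244 245 246 327 328 329 330 331
 332 333 334 335 336 337 338]
```

View pics/w1z.png

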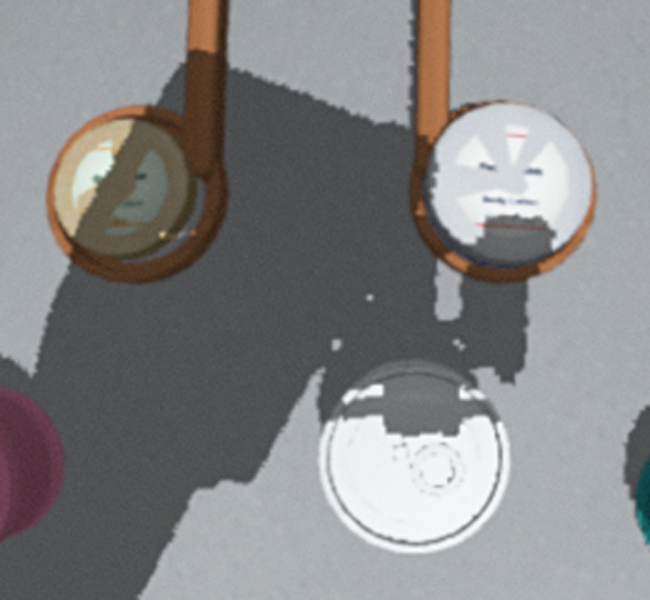

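View pics/om.png

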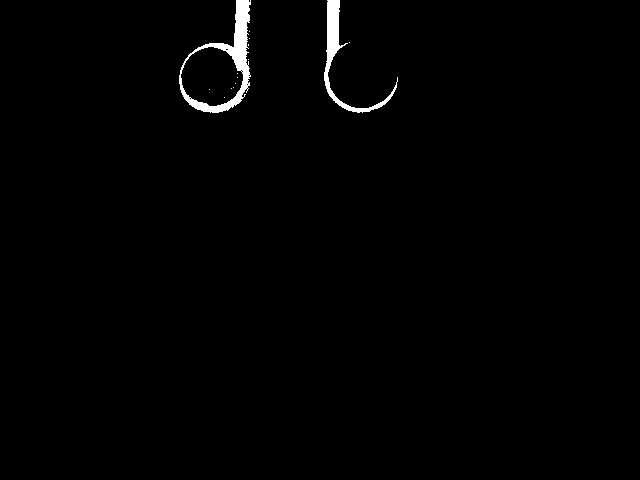

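```bash
python3 - <<'E'
from h import *
W="w1.npz"
u=lambda P:(np.array(P,float)+.5)/2.5-.5+[160,0]
a=np.linspace(0,2*np.pi,24,endpoint=False)
tin=u(np.c_[414.5+95.5*np.cos(a),456+96.5*np.sin(a)])
P,o=wcast(W,tin,.066);print("cam",o);tinc,e=circ(P);print("tin",tinc,e)
im=cv2.imread("pics/om.png",0)
cs=[]
for x0,x1 in((170,252),(322,420)):
    for z in(0.,.03):
        pts=[(x,im[:,x].nonzero()[0].max()+.5) for x in range(x0,x1) if im[80:,x].any()]
        # outer boundary lower half
        P,_=wcast(W,pts,z);print(z,circ(P),circ(P,.041)); cs.append(circ(P,.041)[0])
L,R=cs[0],cs[2]
for i in(0,1):
    L,R=cs[i],cs[2+i];d=L-R;print("sep",np.hypot(*d),"yaw",np.degrees(np.arctan2(-d[0],d[1])),"gap",(L+R)/2)
# walls top inner edges z=.03 : left wall outer-left edge top (col 235), right wall outer-right edge (col 339)
rows=[5,15,25]
for nm,cols,z in(("Lout",[235.5,235,234.5],.03),("Rout",[339.5,338.5,338.5],.03),("Linbase",[248.5,249,248],0.),("Rinbase",[326.5]*3,0.)):
    P,_=wcast(W,[(c,r) for c,r in zip(cols,rows)],z);print(nm,P.round(4).tolist())
E
```

```text
cam [ 0.49759878 -0.15628148  0.42685872]
tin [ 0.44803688 -0.15568775  0.0378667 ] 0.0003139557808739332
0.0 (array([ 0.58758756, -0.04929367,  0.04499136]), np.float64(0.0005083653046922379)) (array([ 0.58308101, -0.04853471]), np.float64(0.0011627581228174507))
0.03 (array([ 0.58126508, -0.05681373,  0.04182999]), np.float64(0.00047260858401852035)) (array([ 0.58031543, -0.05660336]), np.float64(0.000514446104797034))
0.0 (array([ 0.55569583, -0.21380464,  0.04233976]), np.float64(0.00047036641735888324)) (array([ 0.55413118, -0.21351971]), np.float64(0.0006009869400270303))
0.03 (array([ 0.55161161, -0.20976024,  0.03936206]), np.float64(0.0004372627479616518)) (array([ 0.55354441, -0.20991337]), np.float64(0.0006184744967986685))
sep 0.16750564846106689 yaw -9.952342888230923 gap [ 0.5686061  -0.13102721]
sep 0.1556298396236061 yaw -9.905128131541892 gap [ 0.56692992 -0.13325836]
Lout [[0.6559, -0.0914], [0.644, -0.0893], [0.6323, -0.0871]]
Rout [[0.6342, -0.2011], [0.6226, -0.1981], [0.611, -0.1962]]
Linbase [[0.6641, -0.1015], [0.6511, -0.1004], [0.6387, -0.0974]]
Rinbase [[0.6466, -0.1898], [0.634, -0.1877], [0.6215, -0.1857]]
```

Emit:
{"method": "drive_tool", "body": {
  "targets": "-4 8 10 -0.1; -8 16 25 -0.2; -12 24 45 -0.3; -16 32 70 -0.4; -20 41 95 -0.5; -20 41 120 -0.61; -20 41 145 -0.61; -20 41 160 -0.61"
}}

```text
time: 4.2
tcp_pos: [0.3939, -0.183, 0.1028]
tcp_rot: [179.8, 0.2, 25.9]
contact_force: [0.5, 0.2, -0.3]
grip_width: 0.0357
```

Emit:
{"method": "drive_tool", "body": {
  "targets": "0 0 15 0; 0 0 30 0; 0 0 45 0; 0 0 60 0; 0 0 72 0; 0 0 80 0; 0 0 86 0; 0 0 86 0"
}}

```text
time: 4.87
tcp_pos: [0.3937, -0.1832, 0.016]
tcp_rot: [179.9, 0.2, 25.9]
contact_force: [-1.3, 0.3, -1.2]
grip_width: 0.0357
```

```bash
cat > look.py <<'E'
import sys
from rig import arm
import numpy as np,cv2
n=sys.argv[1]
s=arm.observe();print(s["tcp_pos"],s["tcp_rot"],s["grip_width"])
c=arm.read_camera("wrist")
np.savez(n+".npz",K=c["mtx"],Tc=c["T_tool_cam"],p=s["tcp_pos"],r=s["tcp_rot"])
cv2.imwrite(f"pics/{n}.png",c["pixels"])
E
python3 look.py w2
```

```text
[ 0.39370151 -0.18324987  0.0159888 ] [179.88950834   0.18348676  25.88407416] 0.03569126567853776
```

View pics/w2.png

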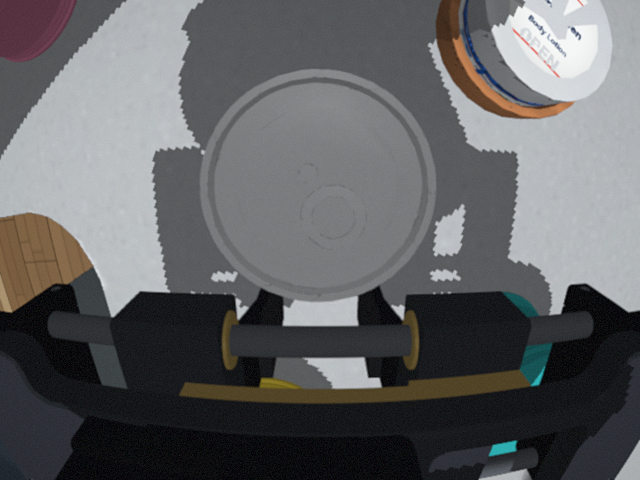

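The tin is centred at column 319 between the fingers. I'll push diagonally now.

Emit:
{"method": "drive_tool", "body": {
  "targets": "8 0 0 0; 16 0 0 0; 26 0 0 0; 37 0 0 0; 48 0 0 0; 59 0 0 0; 69 0 0 0; 75 0 0 0"
}}

```text
time: 5.58
tcp_pos: [0.463, -0.15, 0.0165]
tcp_rot: [179.8, 0.1, 26.0]
contact_force: [-3.0, -2.0, 1.6]
grip_width: 0.0361
```

```bash
python3 look.py w3
```

```text
[ 0.46298572 -0.14996319  0.01647236] [1.79791711e+02 1.23937942e-01 2.59608997e+01] 0.03611272506753905
```

View pics/w3.png

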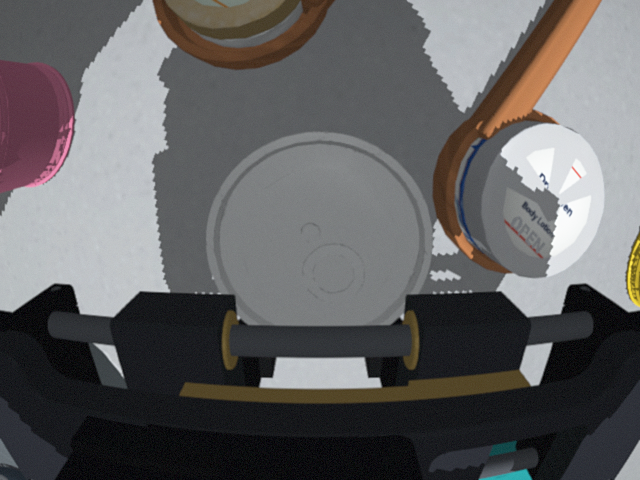

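```bash
python3 - <<'E'
from h import *
P,o=wcast("w3.npz",[(207,235),(433,235),(320,132),(237,158),(403,158)],.066);t,e=circ(P);print(t,e)
c=np.load("w3.npz");print((t[:2]-c["p"][:2]), np.hypot(*(t[:2]-c["p"][:2])))
y=np.radians(-9.9);ex=np.array([np.cos(y),np.sin(y)]);ey=np.array([-ex[1],ex[0]])
print("bay",(t[:2]-[.6416,-.1447])@ex,(t[:2]-[.6416,-.1447])@ey)
E
```

```text
[ 0.50108779 -0.13054801  0.03705022] 0.0008597964197918247
[0.03810207 0.01941518] 0.04276350015296856
bay -0.14085302806823308 -0.01021688140447105
```

Emit:
{"method": "drive_tool", "body": {
  "targets": "3 0 0 0; 6 0 0 0; 9 0 0 0; 12 0 0 0; 15 0 0 0; 17 0 0 0; 17 0 0 0; 17 0 0 0"
}}

```text
time: 6.3
tcp_pos: [0.4795, -0.1427, 0.0165]
tcp_rot: [179.7, 0.0, 26.0]
contact_force: [0.3, 0.5, 0.4]
grip_width: 0.0361
```

Emit:
{"method": "drive_tool", "body": {
  "targets": "-15 0 0 0; -32 0 0 0.1; -36 -10 0 0.22; -34 -20 0 0.34; -25 -29 0 0.46; -15 -35 0 0.58; -6 -35 0 0.627; -6 -35 0 0.627"
}}

```text
time: 6.97
tcp_pos: [0.4606, -0.1137, 0.0165]
tcp_rot: [179.7, -0.3, -9.9]
contact_force: [0.4, -0.5, 0.3]
grip_width: 0.0354
```

```bash
python3 look.py w4
```

```text
[ 0.46057473 -0.11371686  0.01647371] [179.69971107  -0.32062468  -9.93527496] 0.03539845737247187
```

View pics/w4.png

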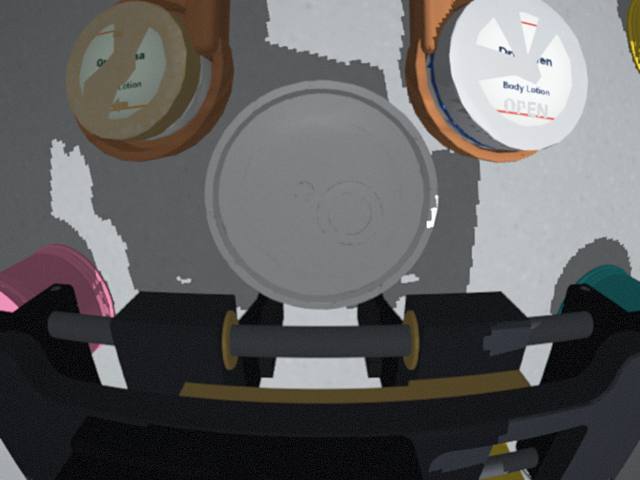

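```bash
python3 - <<'E'
from h import *
W="w4.npz";c=np.load(W)
y=np.radians(-9.9);ex=np.array([np.cos(y),np.sin(y)]);ey=np.array([-ex[1],ex[0]])
im=cv2.imread("pics/w4.png");hsv=cv2.cvtColor(im,cv2.COLOR_BGR2HSV)
m=cv2.inRange(hsv,(3,90,40),(18,255,255));m[175:]=0
L=[];R=[]
for r in range(0,150,10):
    x=m[r,150:260].nonzero()[0];x2=m[r,380:470].nonzero()[0]
    print(r,150+x.max() if len(x) else None,380+x2.min() if len(x2) else None)
for r,a,b in((60,232,407),(70,232,407),(80,232,407)):
    for z in(0,.015,.03):
        P,_=wcast(W,[(a,r),(b,r)],z);q=(P-[.6416,-.1447]);print(r,z,(q@ex).round(4),(q@ey).round(4))
P,_=wcast(W,[(205,195),(438,195),(321.5,80),(321.5,308)],.066);t,e=circ(P);print("tin",t,(t[:2]-[.6416,-.1447])@ex,(t[:2]-[.6416,-.1447])@ey)
q=c["p"][:2]-[.6416,-.1447];print("tcp",q@ex,q@ey)
E
```

```text
0 229 410
10 228 410
20 228 410
30 228 410
40 227 411
50 230 408
60 231 407
70 232 406
80 231 406
90 230 408
100 227 411
110 223 415
120 217 421
130 210 428
140 198 439
60 0 [-0.0689 -0.069 ] [ 0.0417 -0.0425]
60 0.015 [-0.0721 -0.0721] [ 0.0383 -0.0389]
60 0.03 [-0.0752 -0.0753] [ 0.0348 -0.0353]
70 0 [-0.074  -0.0741] [ 0.0417 -0.0424]
70 0.015 [-0.0767 -0.0768] [ 0.0382 -0.0389]
70 0.03 [-0.0795 -0.0795] [ 0.0348 -0.0353]
80 0 [-0.079  -0.0791] [ 0.0417 -0.0424]
80 0.015 [-0.0814 -0.0814] [ 0.0382 -0.0388]
80 0.03 [-0.0837 -0.0837] [ 0.0348 -0.0353]
tin [ 0.51635603 -0.12360368  0.0369832 ] -0.1270060780964634 -0.0007509046862879202
tcp -0.18365658301715204 -0.0006017334685127347
```

Everything lines up within 0.5 mm (gap −0.3 mm, TCP −0.6 mm, tin −0.75 mm off the centre line). I'll push straight in.

Emit:
{"method": "drive_tool", "body": {
  "targets": "8 0 0 0; 16 0 0 0; 25 0 0 0; 34 0 0 0; 43 0 0 0; 52 0 0 0; 60 0 0 0; 66 0 0 0"
}}

```text
time: 7.68
tcp_pos: [0.5262, -0.1256, 0.0167]
tcp_rot: [179.7, -0.3, -9.8]
contact_force: [-0.4, 0.6, -0.7]
grip_width: 0.0357
```

```bash
python3 look.py w5
```

```text
[ 0.52622549 -0.12558072  0.01666983] [179.69346764  -0.31195267  -9.82399155] 0.03567677857884128
```

View pics/w5.png

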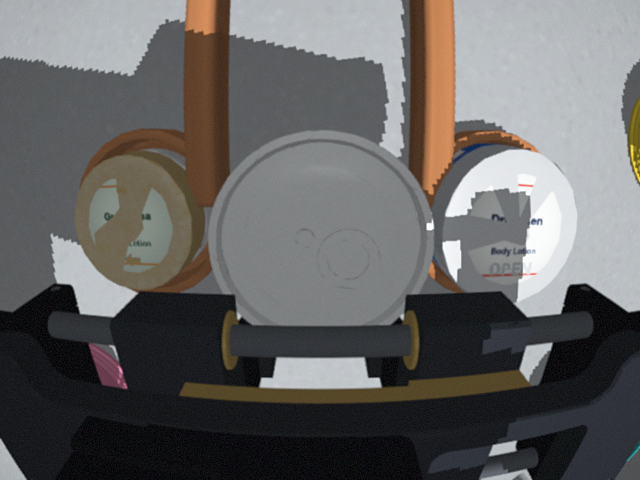

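The tin is in the gap, centred and without contact force. I'll continue the push.

Emit:
{"method": "drive_tool", "body": {
  "targets": "8 0 0 0; 16 0 0 0; 25 0 0 0; 34 0 0 0; 43 0 0 0; 52 0 0 0; 59 0 0 0; 64 0 0 0"
}}

```text
time: 8.4
tcp_pos: [0.592, -0.1373, 0.0174]
tcp_rot: [179.6, -0.5, -9.8]
contact_force: [-0.8, 0.4, -0.3]
grip_width: 0.036
```

```bash
python3 look.py w6
```

```text
[ 0.5919868  -0.13733827  0.01739599] [179.64873411  -0.51371798  -9.82034091] 0.03599703810635845
```

View pics/w6.png

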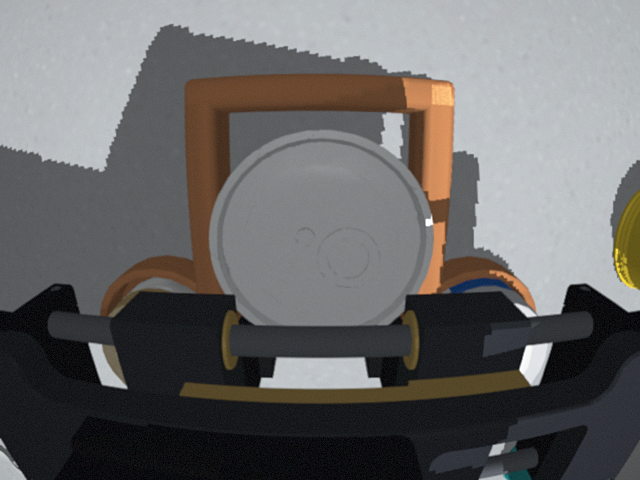

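Emit:
{"method": "drive_tool", "body": {
  "targets": "1 0 0 0; 2 0 0 0; 3 0 0 0; 4 0 0 0; 5 0 0 0; 6 0 0 0; 7 0 0 0; 8 0 0 0"
}}

```text
time: 9.12
tcp_pos: [0.6009, -0.1391, 0.0176]
tcp_rot: [179.6, -0.6, -9.8]
contact_force: [-1.2, -0.3, -0.4]
grip_width: 0.0364
```

Emit:
{"method": "drive_tool", "body": {
  "targets": "0.5 0 0 0; 1 0 0 0; 1.5 0 0 0; 2 0 0 0; 2.5 0 0 0; 3 0 0 0; 3 0 0 0; 3 0 0 0"
}}

```text
time: 9.78
tcp_pos: [0.6021, -0.1392, 0.0175]
tcp_rot: [179.7, -0.4, -9.8]
contact_force: [-5.8, 0.3, 2.9]
grip_width: 0.0361
```

Emit:
{"method": "drive_tool", "body": {
  "targets": "1 0 0 0; 2 0 0 0; 3 0 0 0; 4 0 0 0; 4 0 0 0; 4 0 0 0; 4 0 0 0; 4 0 0 0"
}}

```text
time: 10.45
tcp_pos: [0.6022, -0.1391, 0.0173]
tcp_rot: [179.7, 0.1, -9.8]
contact_force: [-10.3, -0.8, 6.2]
grip_width: 0.0363
```

```bash
python3 look.py w7
```

```text
[ 0.60216431 -0.13910049  0.0172988 ] [ 1.79689341e+02  8.73523349e-02 -9.80490546e+00] 0.03625577765845955
```

View pics/w7.png

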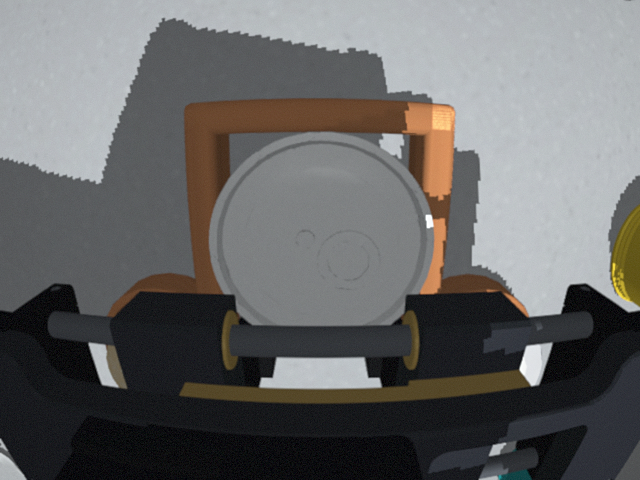

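The force rose to about 10 N with no further motion, and the lid edge is at the back wall, so the tin is home. Now I'll back the hand straight off and lift it.

Emit:
{"method": "drive_tool", "body": {
  "targets": "-1 0 0 0; -3 0 0 0; -7 0 0 0; -13 0 0 0; -21 0 0 0; -30 0 0 0; -40 0 0 0; -50 0 0 0"
}}

```text
time: 11.17
tcp_pos: [0.5518, -0.1303, 0.0174]
tcp_rot: [179.7, 0.1, -9.8]
contact_force: [0.8, -0.4, -0.5]
grip_width: 0.0359
```

Emit:
{"method": "drive_tool", "body": {
  "targets": "-10 0 -10 0; -20 0 -30 0; -25 0 -60 0; -25 0 -95 0; -25 0 -130 0; -25 0 -160 0; -25 0 -180 0; -25 0 -180 0"
}}

```text
time: 11.83
tcp_pos: [0.5298, -0.126, 0.2021]
tcp_rot: [179.5, -0.5, -9.8]
contact_force: [1.0, -0.3, 0.4]
grip_width: 0.0361
```

```bash
python3 look.py w8; python3 - <<'E'
from rig import arm
import cv2
c=arm.read_camera("scene")["pixels"];d=arm.read_camera("side")["pixels"];cv2.imwrite("pics/scene1.png",c);cv2.imwrite("pics/side1.png",d)
E
```

```text
[ 0.52978897 -0.12603619  0.20211429] [179.54896609  -0.46422051  -9.78964704] 0.036122403440786266
```

View pics/w8.png

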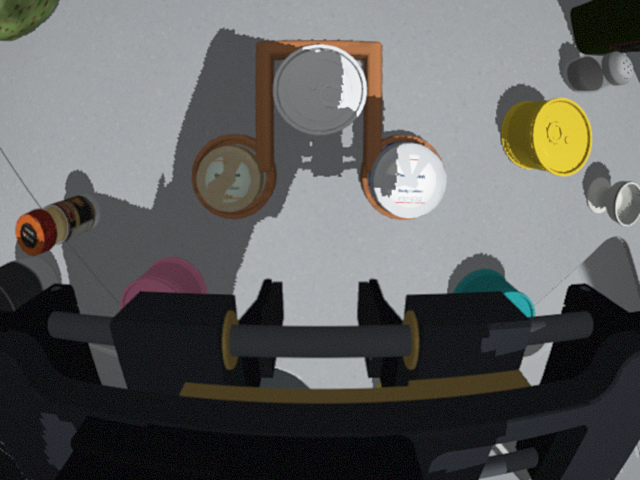

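View pics/side1.png

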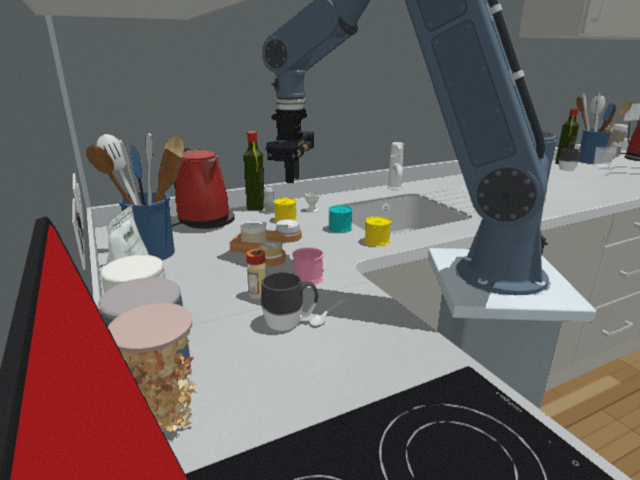

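The tin stands upright in the bay with its lid at (320,90), and the bystanders look unmoved. One quick number check, then I'll hand the job in.

```bash
python3 - <<'E'
from h import *
W="w8.npz"
y=np.radians(-9.9);ex=np.array([np.cos(y),np.sin(y)]);ey=np.array([-ex[1],ex[0]])
P,_=wcast(W,[(273,90),(367,90),(320,44),(320,135)],.066);t,e=circ(P);q=t[:2]-[.6416,-.1447];print(t,e,q@ex,q@ey)
B,_=wcast(W,[(256,41),(382,41)],.03);q=B-[.6416,-.1447];print("outer corners bay (exp .052,+-.057)",q@ex,q@ey)
a=cv2.imread("pics/side0.png");b=cv2.imread("pics/side1.png")
d=cv2.absdiff(a,b).max(2)
for n,(x0,y0,x1,y1) in dict(mug=(262,272,300,330),spice=(246,248,268,298),spoon=(300,298,348,328),egg=(304,192,322,213),pink=(292,248,324,284),teal=(328,206,354,232),yel=(364,216,392,246)).items(): print(n,(d[y0:y1,x0:x1]>40).mean().round(3))
from rig import arm
s=arm.observe();print(s["time"],s["contact_force"]);arm.close_job()
E
```

```text
[ 0.64175346 -0.14623632  0.03729434] 4.572968981608455e-05 0.0004153127112213631 -0.0014870594849531306
outer corners bay (exp .052,+-.057) [0.05121988 0.05148287] [ 0.05559404 -0.05721327]
mug 0.017
spice 0.112
spoon 0.479
egg 0.0
pink 0.275
teal 0.141
yel 0.0
11.9833 [-1.43366265 -0.00631964 -0.30714118]
the job is handed in; nothing more can be done
```

The tin is in its bay, fully home against the back wall, and the job is handed in at about 12 s.

I pushed it with the fingertips set to a 36 mm opening. First I pushed it diagonally onto the bay's centre line. Then I backed off, turned the hand to face the bay and pushed it straight through the gap. At the back wall the force rose to about 10 N with no further motion, so I backed the hand off and lifted it clear.

**Last checks:**
- The tin is upright, 0.4 mm from the home position along the bay and 1.5 mm to the side, which is within the bay's free play.
- The wrist force was back to about zero, with the hand clear of everything.

**Check that disagreed:** I compared before-and-after pictures from the side camera around the mug, spice jar, egg cup, spoon and four look-alikes. The mug, egg cup and yellow tin hardly changed. The regions round the spoon (48% of pixels), pink tin (28%), turquoise tin (14%) and spice jar (11%) did change. By eye they stand at the same image positions, and my planned path kept the hand about 4 cm or more from the turquoise tin. I put the change down to the arm's shadow, but I did not measure those objects again. The mill was left out of this comparison; I only saw it by eye in the last wrist picture.

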